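# Feed nozzles through the sprung gate of a parts hopper

## Robot

A 7-joint arm with a two-finger parallel gripper is mounted at the origin on the work surface; the furniture and walls round the work are solid. World frame = base frame: x ahead of the robot, y to its left, z up, the work surface at z = 0. Lengths are in m, angles in degrees, forces in N, time in s.
With the tool pointing down it reaches from about 0.425 to 0.95 m from the base axis. Payload 4.7 kg.
Tool frame: the origin (TCP) lies midway between the tips of the shut fingers; the grasp point (between the pads) lies 19 mm behind it; z points along the fingers, x is the direction in which the jaws open and shut, and the axes are right-handed (so a half turn about z gives the same grasp; the last joint's range is limited). The gripper opens to 87 mm and grips with 3 to 60 N. Pads are 19 mm wide; open, the fingers measure 117 mm over their backs; the gripper's body (75 mm by 190 mm) begins 51 mm behind the grasp point.
Start: joints at [-73.562, 26.849, -2.785, 87.806, 1.381, 65.374, -4.715], TCP at [0.21, 0.642, 0.202] pointing down, gripper open.
Joint ranges: [-148.3, 148.3], [-19.14, 114.17], [-79.39, 73.82], [5.75, 140.21], [-59.74, 239.74], [12.07, 113.84], [-152.46, 152.46]. Speed limits (degrees/s): [147.25, 147.25, 180, 180, 180, 180, 180].

## Interface

Orientations are given as a 3x3 rotation matrix whose columns are the frame's x, y, z axes.
In Python, from plant import robot, eyes, job gives the robot as it stands. The module is installed in compiled form; this text tells all that it offers.
- The arm moves only by the tool jog_arm, never from a script. Its argument "commands" is a list of rows, each a list of 3 entries, a list of its own where there are three numbers: the shift along the tool's x, y, z each as a share of 0.04 m, from -1 to 1, then the turn, a rotation vector about the tool's x, y, z each as a share of 0.1 rad, from -1 to 1, then the closure, from -1 (fully open) to 1 (shut), so that 0 is half open. A call has 1 to 12 rows; each row shifts and turns the pose as measured when the row begins, along the tool's axes as they then stand; what a row does not reach is not made up. A row lasts 1/12 s, in which the tool goes at most 41.7 mm and 7.16 degrees, less where a joint would pass 70% of its speed; a pose out of reach is approached as far as the arm can. A call with a number of a shift or a turn outside -1 to 1 is refused whole. A call with a gripper value outside its range is refused whole. The fingers move at their own pace and stop on an object; "newtons" is the grip in N (left out, the last holds). Time passes only in rows, so rows that do not move let the fingers close. It gives the time, the measured TCP pose, the force and the opening at its end, in the units of the state.
- robot.observe(): the state, without advancing time (a new reading comes with each control period).
- eyes.snapshot(name): name is "side" or "top"; returns a dict with "img" (400x640x3 uint8, blue, green, red), "vertical_fov" (degrees; the focal length in pixels is half the picture's height over the tangent of half this angle, whatever the lens; pixels are square), "cx", "cy" (the principal point, pixels), "k1" (the pictures are not rectified: a ray, as slopes to the right and down, at radius r is drawn at 1 + k1 r^2 times it, then the intrinsics apply), "T" (4x4, takes a point from camera to world coordinates). Camera axes: x right, y up, looking along -z (the intrinsics and any distortion apply to the point x, -y, -z); pixel columns grow to the right and rows downward; lengths in m; the calibration is good to about 2 mm. A picture is of the moment at which its call begins. There is no depth.
- job.close_job(): hands the job in, once; it reports no verdict.
Trained networks look in the newest picture that a camera, given by its name, has taken for a name from the list of things; names that differ only in an ending like _2 or _b are one class to them, and where a whole thing is asked for, a point or a joint stands for the part that bears it (a point fixed in the world has none). Each returns a list of dicts, best first, with "p" (0 to 1); they miss things now and then, are a little off and sometimes report something else, mostly with a low value. They report only what shows in the picture. A call takes as long as a camera call.
- eyes.look_for(thing, camera): "rect" ([centre column, centre row, width, height] in pixels, round what is visible of it).
- eyes.place_of(thing, camera): "location" ([column, row] in pixels: a listed point, or the origin of a listed thing).
The state is a dict: "clock": time; "joint_positions": joint angles; "joint_vel": joint speeds; "joint_torque": joint torques, N m; "ee_pos": TCP position; "orientation": TCP orientation; "wrist_force": force on the tool from outside, world axes, zero at the start; "torque": the same for the moment, N m; "width": opening from 0.0 (shut) to 1.0 (fully open).
Only numpy, scipy, OpenCV 4.12 (cv2) and the standard library are available. Lean on these libraries where they do the work, as an engineer would, in place of code of your own. Each camera call takes 0.05 s, during which the arm holds its last target.

## Task

Tip the hinged tray of the bench feeder so that all four brass nozzles slide into its hopper, and lower the tray again. Then take the black grip of the sprung telescoping gate rod, pull it out until the green band on the rod stands at the mouth of its barrel (red must not come out with it) so that the nozzles drop into the catch bin, and keep holding it there: finish while still holding the rod, do not let go.

Things in the scene. Friction and masses are not known exactly. Their poses are not given: they have to be found in the camera images.
- feeder: Fixed bench parts feeder of grey and bare metal, 105 x 360 x 175 mm with tray and rod. Origin: centre of its underside, on the table under the hopper's axis. z is up, +y is the direction in which the gate rod is pulled out, -y points to the tipping tray.
- tray (a joint): Hinge of the tipping tray (sheet metal, inside 70 x 81 mm, walls 32 mm, open to the hopper), in rad: 0 = level (falls back to it by its own weight), grows as its handle end is lifted, stop at 1.3; the nozzles slide out at about 0.7 to 1.2. Axis parallel to the feeder's x.
- tray_hinge (a point): Point on the tray's hinge axis, middle of the tray's width, 137 mm up at the hopper's -y rim (feeder frame 0, -54, 137 mm).
- tray_bar (a point): Middle of the tray's handle: black round bar, 12 mm diameter, 56 mm free between its side arms, parallel to the feeder's x; level, it is 126 mm out (-y) from the hinge axis, 14 mm above it (151 mm above the table), 36 mm free between it and the tray's end wall. It may turn in the fingers while a gripper pointing down follows the arc; lifting takes about 4 N.
- gate_rod (a joint): Travel of the telescoping gate rod (m): 0 = gate shut (its spring holds it there), grows as the rod is pulled out along the feeder's +y, stop at 0.075. At 0.060 the middle of the green band is at the barrel's mouth. The inner spring pulls back with about 4 N at 0 and 10 N at 0.060, and shuts the gate when the rod is let go.
- rod_grip (a point): Middle of the rod's black grip, moves with the rod: a round barrel along the feeder's y, 18 mm diameter and 34 mm long between two collars 30 mm in diameter and 5 mm thick; axis 100 mm above the table, at the feeder's y = +148 mm when shut. Nothing is beneath or beside it.
- green_band (a point): Middle of the green band (12 mm long) painted round the rod, moves with the rod; hidden in the barrel while the gate is shut. Plain steel outward of it, red inward of it.
- barrel_mouth (a point): Centre of the mouth of the rod's fixed outer barrel (20 mm diameter, end ring 26 mm), at the feeder's y = +110 mm, 100 mm above the table.
- nozzle_1: One of four alike brass nozzles, 22 x 25 x 30 mm, 70 g, standing in the tipping tray at the start. Origin: centre of its hexagon's underside, z along its axis.
- nozzle_2: One of four alike brass nozzles, 22 x 25 x 30 mm, 70 g, standing in the tipping tray at the start. Origin: centre of its hexagon's underside, z along its axis.
- nozzle_3: One of four alike brass nozzles, 22 x 25 x 30 mm, 70 g, standing in the tipping tray at the start. Origin: centre of its hexagon's underside, z along its axis.
- nozzle_4: One of four alike brass nozzles, 22 x 25 x 30 mm, 70 g, standing in the tipping tray at the start. Origin: centre of its hexagon's underside, z along its axis.
- hopper_mouth (a point): Centre of the hopper's square mouth, 100 x 100 mm, 140 mm above the table; splash guards on the feeder's two x sides and its +y side reach 171 mm. It narrows to a throat 64 (x) x 60 (y) mm, closed below by a steel slide gate (top 76 mm above the table) that moves with the rod.
- bin_floor (a point): Centre of the catch bin's floor under the hopper, 6 mm above the table; inside 76 x 76 mm, walls to 68 mm, clear front (-x).

How it is judged:
By the outcome, as a careful person would: the job done as asked, in the order asked, and still so for the second after the job is handed in, while the arm keeps its last pose, push and grip.
It also fails if it takes over 54 s, if anything falls off the work surface, if the arm or the gripper's body presses on something with over 40 N, if the wrist force passes 120 N, or if a joint passes its speed limit or range.

## Working session

There is one attempt and no reset: what is moved stays moved. The work goes in short steps, Python scripts to look and compute and a tool call to move; the robot and the scene stay as the last step left them, time stands still between calls to the robot, and variables do not carry over. Pictures are saved under pics/ and viewed, and the job is handed in when it is done.

Besides the shell and the picture viewer there is one more tool, called after "Request:" as a command line: name --argument value ..., lists and objects as JSON in quotes. jog_arm: Moves the arm, as the interface text tells. Shift numbers are shares of 0.04 m and turn numbers shares of 0.1 rad, none past 1 either way. Its arguments: {"type":"object","properties":{"commands":{"type":"array"},"newtons":{"type":"number"}},"required":["commands"]}

```bash
mkdir -p pics
python3 - <<'E'
from plant import robot, eyes, job
import cv2,json
s=robot.observe();print(s)
for n in("side","top"):
    d=eyes.snapshot(n);cv2.imwrite(f"pics/{n}0.png",d["img"]);print(n,{k:d[k] for k in d if k!="img"})
    for t in("tray_bar","tray_hinge","rod_grip","barrel_mouth","hopper_mouth","feeder","bin_floor"):
        print(t,eyes.place_of(t,n)[:2])
print(robot.observe()["clock"])
E
```

```text
{'clock': 0.0, 'joint_positions': array([-73.56076368,  26.89912102,  -2.78216954,  87.87418704,
         1.38070276,  65.3739109 ,  -4.71598911]), 'joint_vel': array([ 0.0442959 , -0.00427864,  0.01845906, -0.08389944,  0.01465048,
        0.00137274,  0.00427938]), 'joint_torque': array([-4.72081010e-04, -5.07970977e+01, -8.09911522e-02, -2.36161244e+01,
       -6.13478129e-02,  3.77393304e-02,  1.71084234e-04]), 'ee_pos': array([0.20946539, 0.64100303, 0.20067457]), 'orientation': array([[ 3.10605538e-01,  9.50538750e-01, -5.32820799e-04],
       [ 9.50536833e-01, -3.10605983e-01, -1.91119411e-03],
       [-1.98216139e-03,  8.71616814e-05, -9.99998032e-01]]), 'wrist_force': array([-0.0168236 , -0.18129327,  0.13949032]), 'torque': array([0.0002903 , 0.03503095, 0.03189129]), 'width': 1.0020144935957858}
side {'vertical_fov': 50.37090564423435, 'cx': 321.8944436499412, 'cy': 204.85504503891474, 'k1': -0.045491517808851425, 'T': array([[-0.821185  ,  0.176877  , -0.54255849,  0.00101071],
       [-0.57037843, -0.28437236,  0.77058472,  0.79619122],
       [-0.01798993,  0.94225627, 
[... 516 characters left out ...]
e-01,
         3.57095846e-01],
       [-9.99680210e-01,  2.52846312e-02, -4.05321130e-04,
         1.26200340e-01],
       [ 2.72841076e-03,  1.23780361e-01,  9.92305889e-01,
         1.00430791e+00],
       [ 0.00000000e+00,  0.00000000e+00,  0.00000000e+00,
         1.00000000e+00]])}
tray_bar [{'location': [419.6, 184.8], 'p': 0.91}, {'location': [229.5, 204.4], 'p': 0.42}]
tray_hinge [{'location': [344.9, 192.5], 'p': 0.94}]
rod_grip [{'location': [229.0, 204.3], 'p': 0.8}]
barrel_mouth [{'location': [248.8, 201.1], 'p': 0.63}]
hopper_mouth [{'location': [358.9, 179.7], 'p': 0.75}, {'location': [314.1, 195.6], 'p': 0.65}]
feeder [{'location': [315.4, 205.8], 'p': 0.84}]
bin_floor []
0.8
```

View pics/side0.png

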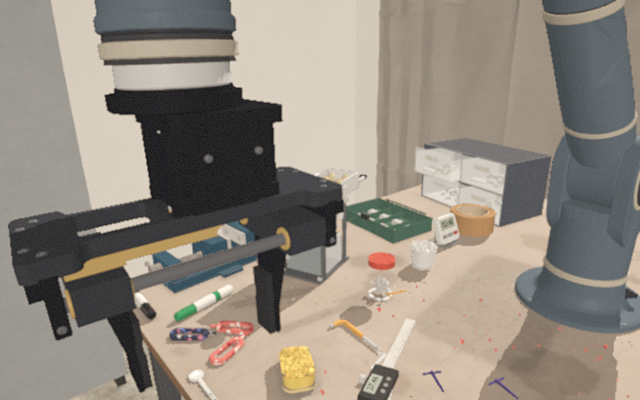

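View pics/top0.png

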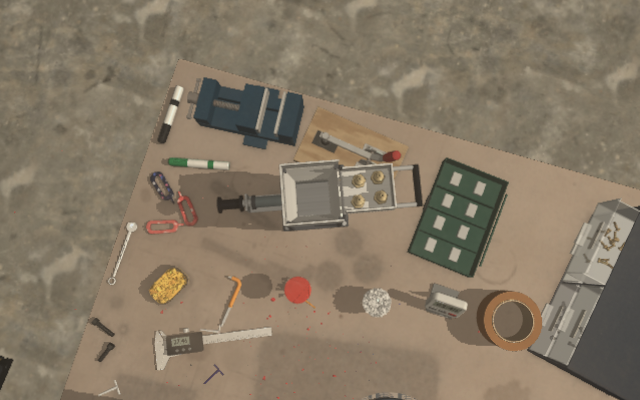

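The side view is mostly blocked by the gripper; the feeder lies behind it. The top view shows the feeder with its bar at about (419,185), grip at about (229,204), and the four nozzles in the tray at about (370,190). I'll work out positions from the top view first.

```bash
cat > h.py <<'E'
from plant import robot, eyes, job
import cv2,numpy as np
def K(d):
    f=200/np.tan(np.radians(d["vertical_fov"]/2));return f
def ray(d,uv):
    f=K(d);p=np.array([(uv[0]-d["cx"])/f,(uv[1]-d["cy"])/f]);q=p.copy()
    for _ in range(20): q=p/(1+d["k1"]*(q@q))
    v=d["T"][:3,:3]@np.array([q[0],-q[1],-1]);return d["T"][:3,3],v
def atz(d,uv,z):
    o,v=ray(d,uv);return o+v*(z-o[2])/v[2]
def proj(d,P):
    c=d["T"][:3,:3].T@(np.asarray(P)-d["T"][:3,3]);s=np.array([c[0],-c[1]])/-c[2]
    return s*(1+d["k1"]*(s@s))*K(d)+[d["cx"],d["cy"]]
def tri(d1,u1,d2,u2):
    A=[];b=[];
    for d,u in((d1,u1),(d2,u2)):
        o,v=ray(d,u);v=v/np.linalg.norm(v);M=np.eye(3)-np.outer(v,v);A.append(M);b.append(M@o)
    A=np.vstack(A);b=np.hstack(b);x=np.linalg.lstsq(A,b,rcond=None)[0];return x,np.linalg.norm(A@x-b)
E
python3 - <<'E'
from h import *
d=eyes.snapshot("top")
for n,u,z in(("bar",(419.6,184.8),.151),("hinge",(344.9,192.5),.137),("grip",(229,204.3),.1),("mouth",(248.8,201.1),.1)):
    print(n,atz(d,u,z))
cv2.imwrite("pics/topz.png",cv2.resize(d["img"][140:250,190:440],None,fx=3,fy=3,interpolation=cv2.INTER_CUBIC))
E
```

```text
bar [ 0.4954474  -0.03072173  0.151     ]
hinge [0.48092978 0.09596166 0.137     ]
grip [0.45946273 0.30258952 0.1       ]
mouth [0.46616239 0.26729597 0.1       ]
```

View pics/topz.png

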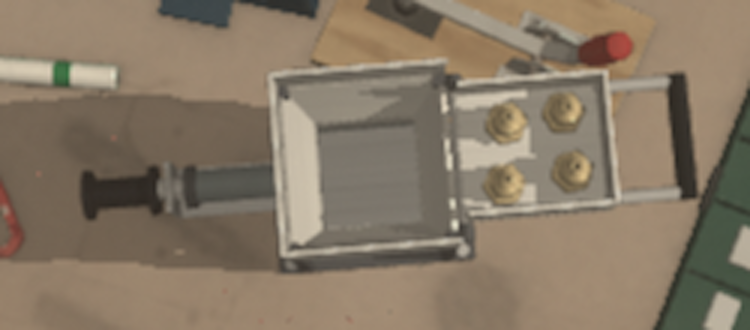

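Request:
jog_arm --commands '[[[0,0,-1],[0,0,-1],0.1],[[0,0,-1],[0,0,-1],0.1],[[0,0,-1],[0,0,-1],0.1],[[0,0,-1],[0,0,-1],0.1],[[0,0,0],[0,0,-0.2],0.1]]' --newtons 40

```text
clock: 1.27
ee_pos: [0.2088, 0.6396, 0.364]
orientation: [[-0.125, 0.992, -0.002], [0.992, 0.124, -0.01], [-0.01, -0.004, -1.0]]
wrist_force: [0.5, 0.4, 2.0]
width: 0.705
```

Request:
jog_arm --commands '[[[-0.5,0.8,0],[0,0,0],0.1],[[-0.5,0.8,0],[0,0,0],0.1],[[-0.5,0.8,0],[0,0,0],0.1],[[-0.5,0.8,0],[0,0,0],0.1],[[-0.5,0.8,0],[0,0,0],0.1],[[-1,0.2,0],[0,0,0],0.1],[[-1,0.2,0],[0,0,0],0.1],[[-1,0.1,0],[0,0,0],0.1],[[-1,0.1,0],[0,0,0],0.1],[[-1,0.1,0],[0,0,0],0.1],[[-1,0,0],[0,0,0],0.1],[[-1,0,0],[0,0,0],0.1]]'

```text
clock: 2.27
ee_pos: [0.4497, 0.2867, 0.361]
orientation: [[-0.14, 0.99, -0.006], [0.99, 0.14, 0.002], [0.003, -0.005, -1.0]]
wrist_force: [0.8, -0.5, 0.2]
width: 0.447
```

Run:
```python
from h import *
s=robot.observe();print(s["clock"],s["ee_pos"],s["orientation"],s["joint_positions"],s["wrist_force"])
d=eyes.snapshot("side");cv2.imwrite("pics/side1.png",d["img"])
t=eyes.snapshot("top")
for n in("tray_bar","tray_hinge","rod_grip","barrel_mouth","hopper_mouth","feeder"):
    print(n,eyes.place_of(n,"side")[:2],eyes.place_of(n,"top")[:2])
x0=np.array([.4954,-.0307,.151])
for n,P in(("bar",(.4954,-.0307,.151)),("hinge",(.481,.096,.137)),("grip",(.4595,.3026,.1))): print(n,proj(d,P))
cv2.imwrite("pics/side1z.png",cv2.resize(d["img"][120:300,180:420],None,fx=3,fy=3,interpolation=cv2.INTER_CUBIC))
```

```text
2.2667 [0.44972513 0.28670296 0.36104789] [[-0.14019011  0.99010802 -0.00573002]
 [ 0.99012011  0.14020455  0.00220021]
 [ 0.00298182 -0.00536496 -0.99998116]] [-38.28813347   7.71143543   1.6295102   93.44882239  -0.5254148
  79.03130871  61.48716943] [ 0.82683963 -0.50757534  0.24784829]
tray_bar [{'location': [352.4, 177.2], 'p': 0.73}, {'location': [343.3, 187.3], 'p': 0.67}] [{'location': [415.4, 183.9], 'p': 0.62}]
tray_hinge [{'location': [322.4, 196.9], 'p': 0.98}, {'location': [311.0, 205.3], 'p': 0.17}] [{'location': [341.4, 193.2], 'p': 0.58}]
rod_grip [{'location': [272.3, 250.4], 'p': 0.97}, {'location': [279.9, 242.0], 'p': 0.59}] [{'location': [229.5, 202.4], 'p': 0.84}, {'location': [316.2, 204.4], 'p': 0.22}]
barrel_mouth [{'location': [281.6, 246.0], 'p': 0.8}] [{'location': [250.7, 199.6], 'p': 0.73}]
hopper_mouth [{'location': [311.1, 205.1], 'p': 0.55}] [{'location': [314.4, 197.4], 'p': 0.7}]
feeder [{'location': [314.9, 267.9], 'p': 0.71}] [{'location': [312.0, 204.1], 'p': 0.8}]
bar [352.00646397 174.47745766]
hinge [326.77941524 195.66788682]
grip [270.34102808 249.97132039]
```

View pics/side1z.png

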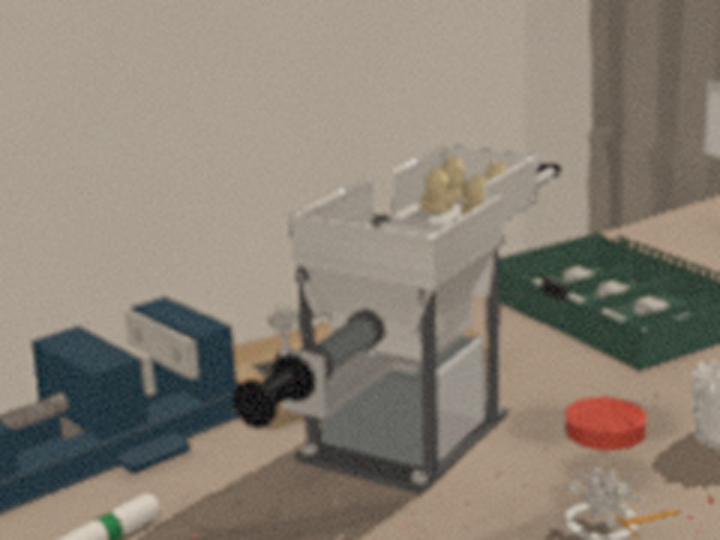

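The side view is now clear: grip at about (272,250), visible part of the bar at about (352,177). I'll fit the feeder pose to both views.

```bash
cat > fit.py <<'E'
from h import *
from scipy.optimize import least_squares
PT={"tray_bar":(0,-.18,.151),"tray_hinge":(0,-.054,.137),"rod_grip":(0,.148,.1),"barrel_mouth":(0,.11,.1),"hopper_mouth":(0,0,.14),"feeder":(0,0,0)}
def W(p,q):
    c,s=np.cos(p[2]),np.sin(p[2]);q=np.asarray(q);return np.array([p[0]+c*q[0]-s*q[1],p[1]+s*q[0]+c*q[1],q[2]+p[3]])
E
python3 - <<'E'
from fit import *
S=eyes.snapshot("side");T=eyes.snapshot("top")
O=[(T,"tray_bar",(417.7,185)),(T,"tray_hinge",(344.,192.7)),(T,"rod_grip",(229.6,203.8)),(T,"barrel_mouth",(250,200.6)),(T,"hopper_mouth",(314.3,196.5)),(T,"feeder",(314.,205)),
(S,"tray_bar",(352.4,177.2)),(S,"tray_hinge",(322.4,196.9)),(S,"rod_grip",(272.3,250.4)),(S,"barrel_mouth",(282,245.7)),(S,"hopper_mouth",(311.1,205.1)),(S,"feeder",(314,268.5))]
r=lambda p:np.concatenate([(proj(d,W(p,PT[n]))-u) for d,n,u in O])
f=least_squares(r,[.47,.15,.1,0],loss="soft_l1");p=f.x;print(p)
for (d,n,u),e in zip(O,r(p).reshape(-1,2)):print(n,e.round(1))
for n in PT:print(n,W(p,PT[n]).round(4))
for n,a,b in(("grip",(229.6,203.8),(272.3,250.4)),("bar",(417.7,185),(352.4,177.2))):print(n,tri(T,a,S,b))
for d,nm in((T,"t"),(S,"s")):
    im=cv2.resize(d["img"],None,fx=3,fy=3,interpolation=cv2.INTER_CUBIC)
    L=[(-.028,-.18,.151),(.028,-.18,.151),(-.05,-.05,.171),(-.05,.05,.171),(.05,.05,.171),(.05,-.05,.171),(0,.131,.1),(0,.165,.1),(0,.11,.1)]
    for q in L:
        u=(proj(d,W(p,q))*3+1).astype(int);cv2.circle(im,tuple(map(int,u)),3,(255,0,255),-1)
    im=im[400:680,540:1320] if nm=="t" else im[360:900,600:1200]
    cv2.imwrite(f"pics/fit_{nm}.png",im)
E
```

```text
[ 0.47642513  0.15272135  0.10099332 -0.00518662]
tray_bar [-1.2  0.7]
tray_hinge [-0.9 -0.4]
rod_grip [ 1.4 -0.2]
barrel_mouth [2.  1.4]
hopper_mouth [-2.2 -2.1]
feeder [-0.1 -1.1]
tray_bar [-1.1 -0.1]
tray_hinge [3.3 1.4]
rod_grip [-1.6  1.4]
barrel_mouth [ 0.8 -2. ]
hopper_mouth [ 1.6 -0.4]
feeder [ 0.4 -1.2]
tray_bar [ 0.4946 -0.0264  0.1458]
tray_hinge [0.4819 0.099  0.1318]
rod_grip [0.4615 0.3    0.0948]
barrel_mouth [0.4653 0.2622 0.0948]
hopper_mouth [0.4764 0.1527 0.1348]
feeder [ 0.4764  0.1527 -0.0052]
grip (array([0.45910531, 0.3006769 , 0.09880588]), np.float64(0.002502883603344807))
bar (array([ 0.49488766, -0.02920956,  0.14489805]), np.float64(0.0018115397788659607))
```

View pics/fit_t.png

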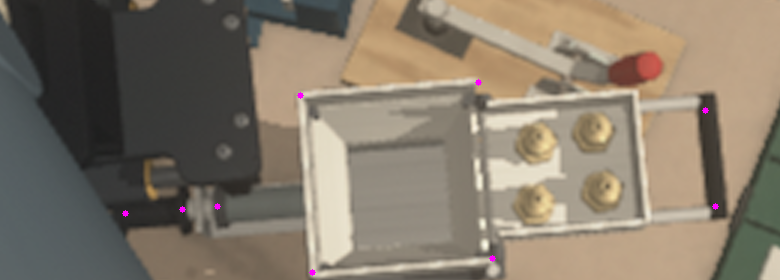

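View pics/fit_s.png

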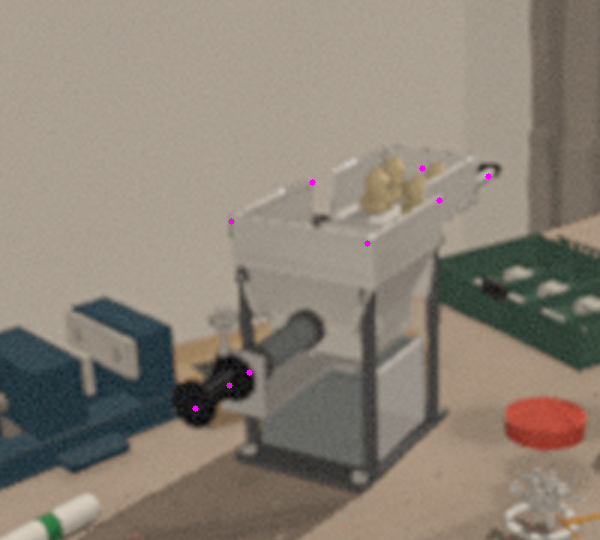

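Run:
```python
from fit import *
S=eyes.snapshot("side");T=eyes.snapshot("top")
c=lambda x,y,o:((o[0]+x-1)/3,(o[1]+y-1)/3)
t0=(540,400);s0=(600,360);z0=(570,420)
O=[(T,(0,-.18,.151),c(713,155,t0)),(T,(0,.1675,.1),c(89,194,z0)),(T,(0,.1285,.1),c(156,188,z0)),(T,(0,.11,.1),c(217,200,t0)),
(T,(-.0,-.054,.137),(344.,192.7)),
(S,(-.028,-.18,.151),c(487,168,s0)),(S,(0,.17,.1),c(193,404,s0)),(S,(0,.126,.1),c(238,377,s0)),]
r=lambda p:np.concatenate([(proj(d,W(p,n))-u) for d,n,u in O])
r3=lambda p:r([*p,0])
for g in (r,r3):
    f=least_squares(g,[.47,.15,.1,0][:4 if g is r else 3]);p=f.x;print(p);print(g(p).reshape(-1,2).round(1).tolist())
p=[*p,0]
for n in PT:print(n,W(p,PT[n]).round(4))
for d,nm in((T,"t"),(S,"s")):
    im=cv2.resize(d["img"],None,fx=3,fy=3,interpolation=cv2.INTER_CUBIC)
    L=[(-.028,-.18,.151),(.028,-.18,.151),(-.05,-.05,.171),(-.05,.05,.171),(.05,.05,.171),(.05,-.05,.171),(0,.131,.1),(0,.165,.1),(0,.11,.1)]
    for q in L:
        u=(proj(d,W(p,q))*3+1).astype(int);cv2.circle(im,tuple(map(int,u)),3,(255,0,255),-1)
    im=im[400:680,540:1320] if nm=="t" else im[360:900,600:1200]
    cv2.imwrite(f"pics/fit2_{nm}.png",im)
```

```text
[ 0.47668694  0.15196123  0.10409649 -0.0004925 ]
[[0.1, 0.2], [0.8, -0.1], [0.2, 0.2], [0.1, 2.0], [-0.4, -1.0], [0.2, 0.8], [-0.6, -0.1], [-1.0, -0.8]]
[0.47659175 0.15201375 0.10420982]
[[0.1, 0.2], [0.7, -0.1], [0.1, 0.2], [0.0, 2.1], [-0.4, -1.0], [0.3, 0.6], [-0.6, -0.3], [-0.9, -1.1]]
tray_bar [ 0.4953 -0.027   0.151 ]
tray_hinge [0.4822 0.0983 0.137 ]
rod_grip [0.4612 0.2992 0.1   ]
barrel_mouth [0.4651 0.2614 0.1   ]
hopper_mouth [0.4766 0.152  0.14  ]
feeder [0.4766 0.152  0.    ]
```

View pics/fit2_t.png

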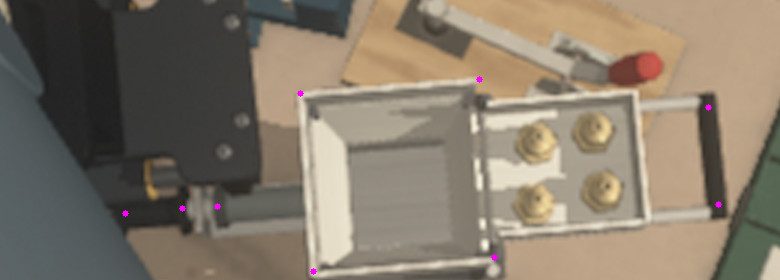

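View pics/fit2_s.png

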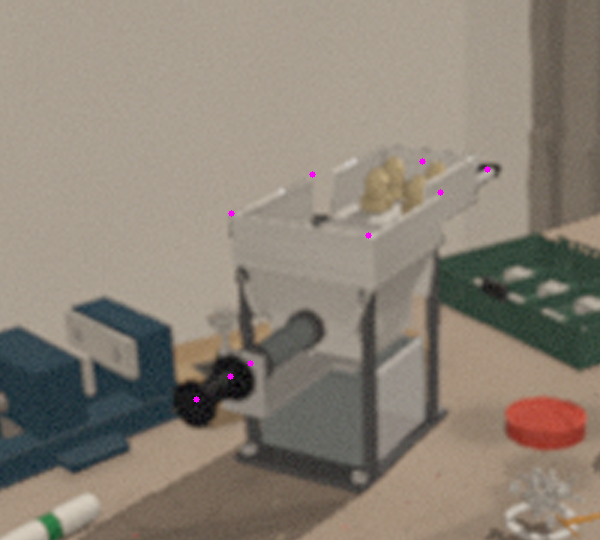

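Request:
jog_arm --commands '[[[-0.9,0,0],[0,0,0.36],0.1],[[-1,0.05,0],[0,0,0],0.1],[[-1,0.05,0],[0,0,0],0.1],[[-1,0.05,0],[0,0,0],0.1],[[-1,0.05,0],[0,0,0],0.1],[[-1,0.05,0],[0,0,0],0.1],[[-1,0.05,0.3],[0,0,0],0.1],[[-0.9,0,0.5],[0,0,0],0.1],[[0,0,0.7],[0,0,0],0.1],[[0,0,0],[0,0,0],0.1]]'

```text
clock: 4.0
ee_pos: [0.4983, -0.0286, 0.3004]
orientation: [[-0.11, 0.994, 0.002], [0.994, 0.11, 0.004], [0.004, 0.002, -1.0]]
wrist_force: [-1.3, 1.3, -1.1]
width: 0.449
```

Request:
jog_arm --commands '[[[0,0,1],[0,0,0.05],0.2],[[0,-0.05,1],[0,0,0],0.2],[[0,0,0.7],[0,0,0],0.2],[[0,0,0],[0,0,0],0.2],[[0,0,0],[0,0,0],0.2]]'

```text
clock: 4.42
ee_pos: [0.5012, -0.0266, 0.1983]
orientation: [[-0.107, 0.994, 0.011], [0.994, 0.107, 0.006], [0.005, 0.012, -1.0]]
wrist_force: [-0.9, 0.5, 0.8]
width: 0.405
```

Run:
```python
from h import *
d=eyes.snapshot("side");t=eyes.snapshot("top")
s=robot.observe();print(s["clock"],s["ee_pos"],s["wrist_force"],s["width"])
a=cv2.resize(d["img"][80:260,260:460],(400,360),interpolation=cv2.INTER_CUBIC)
b=cv2.resize(t["img"][100:280,320:520],(400,360),interpolation=cv2.INTER_CUBIC)
cv2.imwrite("pics/a2.png",np.hstack([a,b]))
```

```text
4.5167 [ 0.50198235 -0.02659808  0.19930987] [-0.15284497  0.21081455  0.12083031] 0.4040790547052358
```

View pics/a2.png

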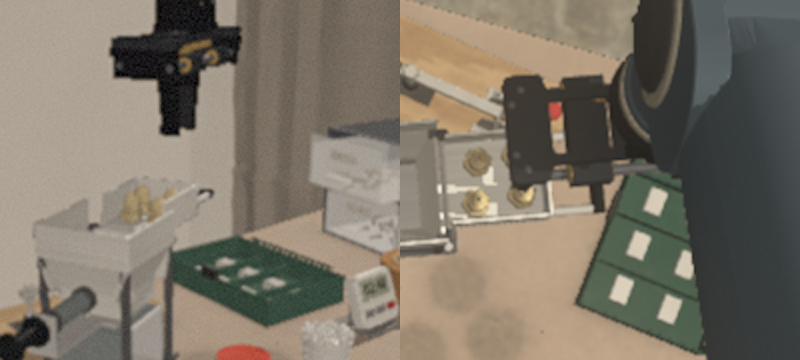

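Request:
jog_arm --commands '[[[0,-0.15,0.6],[0.1,0,0],0.2],[[0,0,0.5],[0,0,0],0.2],[[0,0,0.4],[0,0,0],0.2],[[0,0,0.2],[0,0,0],0.2],[[0,0,0],[0,0,0],0.2]]'

```text
clock: 4.93
ee_pos: [0.5075, -0.0244, 0.1416]
orientation: [[-0.111, 0.993, 0.028], [0.994, 0.111, 0.009], [0.005, 0.028, -1.0]]
wrist_force: [0.2, 0.3, -0.3]
width: 0.402
```

Request:
jog_arm --commands '[[[-0.05,-0.35,0.1],[0.3,0,0],0.2],[[0,0,0.1],[0,0,0],0.2],[[0,0,0],[0,0,0],0.2]]'

```text
clock: 5.18
ee_pos: [0.4959, -0.0278, 0.1368]
orientation: [[-0.112, 0.994, 0.002], [0.994, 0.112, 0.006], [0.005, 0.003, -1.0]]
wrist_force: [-0.1, -0.1, 0.7]
width: 0.398
```

Request:
jog_arm --commands '[[[0,0,0.15],[0,0,0],0.2],[[0,0,0],[0,0,0],1],[[0,0,0],[0,0,0],1],[[0,0,0],[0,0,0],1],[[0,0,0],[0,0,0],1],[[0,0,0],[0,0,0],1]]' --newtons 20

```text
clock: 5.68
ee_pos: [0.4967, -0.0236, 0.132]
orientation: [[-0.112, 0.994, 0.004], [0.994, 0.112, 0.012], [0.012, 0.005, -1.0]]
wrist_force: [-0.8, 0.3, 0.4]
width: 0.116
```

Run:
```python
from h import *
d=eyes.snapshot("side");t=eyes.snapshot("top")
s=robot.observe();print(s["clock"],s["ee_pos"],s["wrist_force"],s["width"])
a=cv2.resize(d["img"][120:240,280:420],(560,480),interpolation=cv2.INTER_CUBIC)
cv2.imwrite("pics/a3.png",a)
```

```text
5.7833 [ 0.49670628 -0.02367662  0.13199529] [-0.74547945  5.19307698  0.400383  ] 0.11220510682570414
```

View pics/a3.png

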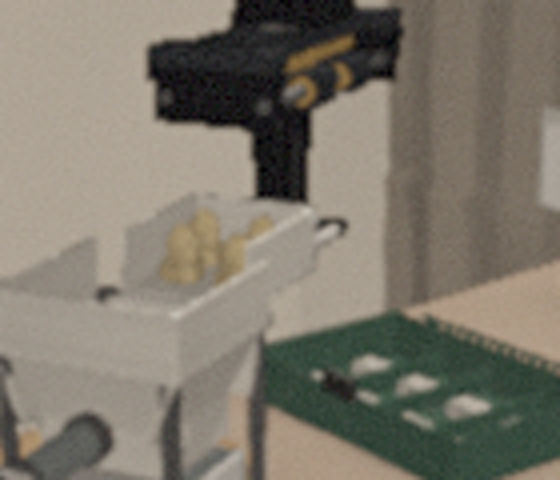

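Request:
jog_arm --commands '[[[0,0,0],[0,0,0],1],[[0,0,0],[0,0,0],1],[[0,0,0],[0,0,0],1]]'

```text
clock: 6.03
ee_pos: [0.4967, -0.0236, 0.132]
orientation: [[-0.114, 0.993, 0.004], [0.993, 0.114, 0.011], [0.011, 0.005, -1.0]]
wrist_force: [-0.4, 1.6, 0.7]
width: 0.117
```

Request:
jog_arm --commands '[[[0.05,0,-0.3],[0,0,0],1],[[0.08,0,-0.3],[0,0,0],1],[[0.1,0,-0.29],[0,0,0],1],[[0.13,0,-0.28],[0,0,0],1]]'

```text
clock: 6.37
ee_pos: [0.495, -0.0115, 0.1792]
orientation: [[-0.11, 0.994, 0.003], [0.994, 0.11, 0.009], [0.008, 0.004, -1.0]]
wrist_force: [0.2, -0.0, -0.1]
width: 0.023
```

Run:
```python
from h import *
d=eyes.snapshot("side");t=eyes.snapshot("top")
s=robot.observe();print(s["clock"],s["ee_pos"],s["wrist_force"],s["width"])
a=cv2.resize(d["img"][120:240,280:420],(420,360),interpolation=cv2.INTER_CUBIC)
b=cv2.resize(t["img"][140:260,320:450],(390,360),interpolation=cv2.INTER_CUBIC)
cv2.imwrite("pics/a4.png",np.hstack([a,b]))
print(proj(d,s["ee_pos"]))
```

```text
6.4667 [ 0.49650496 -0.01045717  0.18043959] [-0.16209343  0.13345068 -0.31235521] 0.00808014397068205
[347.08401645 163.98276632]
```

View pics/a4.png

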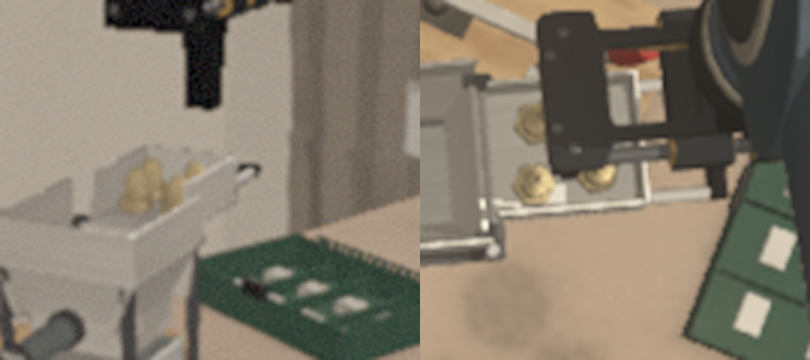

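Run:
```python
from h import *
d=eyes.snapshot("side");t=eyes.snapshot("top")
s=robot.observe()
P=np.array([0.20946539, 0.64100303, 0.20067457]);R=np.array([[.3106,.9505,0],[.9505,-.3106,0],[0,0,-1]])
for x in(-.0435,.0435,-.0585,.0585):
  for y in (-.0095,.0095): print(x,y,proj(d,P+R@[x,y,0]).round(1),proj(d,P+R@[x,y,-.019]).round(1))
P=s["ee_pos"]
for dz in(0,.01,.02):print(proj(d,P+[0,0,dz]))
print(robot.observe()["ee_pos"],robot.observe()["joint_positions"])
im=cv2.imread("pics/side0.png");cv2.imwrite("pics/s0z.png",cv2.resize(im[200:400,40:340],None,fx=2.5,fy=2.5))
```

```text
-0.0435 -0.0095 [271.7 357.7] [270.1 337.1]
-0.0435 0.0095 [259.4 345.2] [257.7 325.2]
0.0435 -0.0095 [157.5 411.6] [152.8 389. ]
0.0435 0.0095 [148.9 394.5] [144.2 372.5]
-0.0585 -0.0095 [288.2 349.9] [287.  329.6]
-0.0585 0.0095 [275.5 337.9] [274.2 318.2]
0.0585 -0.0095 [134.1 422.5] [128.6 399.5]
0.0585 0.0095 [126.5 404.4] [121. 382.]
[347.78022639 164.8257671 ]
[347.78830986 160.54908944]
[347.79620582 156.24396821]
[ 0.49506246 -0.01114574  0.17850006] [-17.51680609  11.2787071   16.47567718 114.27213776  -4.52933882
  54.75880275  97.66204389]
```

View pics/s0z.png

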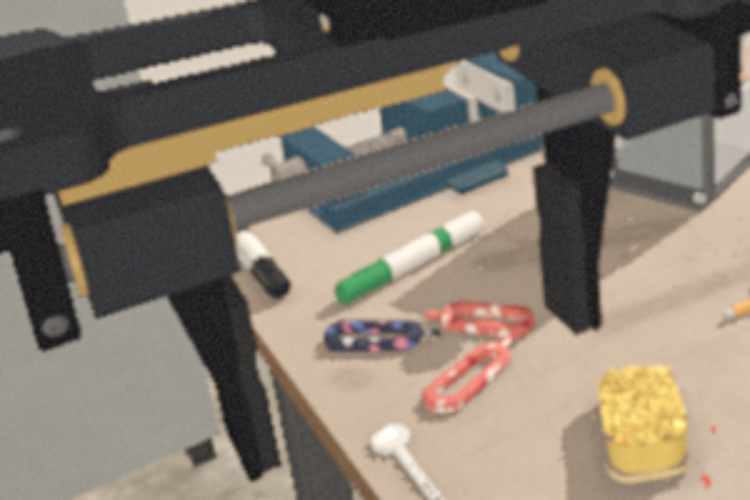

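The fingertips appear about 20 mm above the reported TCP in the side view: tip corners are seen at (258,325)/(272,333) and were predicted at (259,345)/(272,358). So the first grip only pinched the top of the bar and slipped off. I'll open and go 20 mm deeper.

Request:
jog_arm --commands '[[[-0.35,0,0],[0,0,0],0.2],[[0,0,0],[0,0,0],0.2],[[0,0,0],[0,0,0],0.2],[[0,0,0],[0,0,0],0.2],[[0,0,0],[0,0,0],0.2],[[0,0,0.4],[0,0,0],0.2]]'

```text
clock: 7.07
ee_pos: [0.4962, -0.0254, 0.1614]
orientation: [[-0.11, 0.994, 0.003], [0.994, 0.11, 0.009], [0.009, 0.004, -1.0]]
wrist_force: [-0.0, -0.4, 0.4]
width: 0.356
```

Request:
jog_arm --commands '[[[0,0,0.4],[0,0.05,0],0.2],[[0,0,0.4],[0,0.05,0],0.2],[[0,0,0.3],[0,0,0],0.2],[[0,0,0.1],[0,0,0],0.2],[[0,0,0],[0,0,0],0.2]]'

```text
clock: 7.48
ee_pos: [0.4944, -0.0223, 0.1089]
orientation: [[-0.113, 0.994, -0.003], [0.993, 0.113, 0.02], [0.02, -0.0, -1.0]]
wrist_force: [-0.3, 0.5, 0.9]
width: 0.401
```

Request:
jog_arm --commands '[[[-0.08,0,-0.05],[0,-0.2,0],0.2],[[0,0,0],[0,0,0],1],[[0,0,0],[0,0,0],1],[[0,0,0],[0,0,0],1],[[0,0,0],[0,0,0],1],[[0,0,0],[0,0,0],1],[[0,0,0],[0,0,0],1]]' --newtons 25

```text
clock: 8.07
ee_pos: [0.4959, -0.0238, 0.1127]
orientation: [[-0.114, 0.993, 0.002], [0.993, 0.114, 0.002], [0.002, 0.002, -1.0]]
wrist_force: [1.7, -1.1, -2.9]
width: 0.125
```

Request:
jog_arm --commands '[[[0.05,0,-0.3],[0,0,0],1],[[0.08,0,-0.3],[0,0,0],1],[[0.1,0,-0.29],[0,0,0],1]]'

```text
clock: 8.32
ee_pos: [0.495, -0.0155, 0.1475]
orientation: [[-0.112, 0.994, 0.002], [0.994, 0.112, 0.0], [0.0, 0.002, -1.0]]
wrist_force: [2.1, 3.0, -3.6]
width: 0.125
```

Run:
```python
from h import *
d=eyes.snapshot("side");t=eyes.snapshot("top")
s=robot.observe();print(s["clock"],s["ee_pos"],s["wrist_force"],s["width"])
a=cv2.resize(d["img"][120:240,280:420],(420,360),interpolation=cv2.INTER_CUBIC)
b=cv2.resize(t["img"][140:260,320:450],(390,360),interpolation=cv2.INTER_CUBIC)
cv2.imwrite("pics/a5.png",np.hstack([a,b]))
```

```text
8.4167 [ 0.49499403 -0.01509835  0.14837307] [-0.07549641 -0.17555592 -2.19528357] 0.12709274872603715
```

View pics/a5.png

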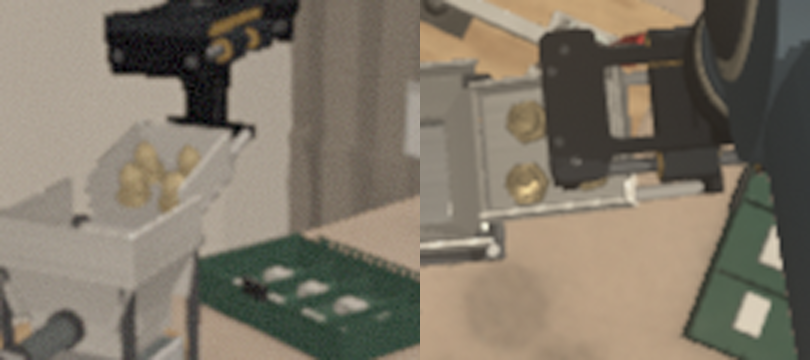

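Request:
jog_arm --commands '[[[0.15,0,-0.3],[0,0,0],1],[[0.18,0,-0.28],[0,0,0],1],[[0.2,0,-0.26],[0,0,0],1],[[0.23,0,-0.24],[0,0,0],1]]'

```text
clock: 8.75
ee_pos: [0.4922, 0.0122, 0.192]
orientation: [[-0.109, 0.994, 0.005], [0.994, 0.109, -0.004], [-0.004, 0.005, -1.0]]
wrist_force: [2.6, -0.7, -2.8]
width: 0.129
```

Request:
jog_arm --commands '[[[0.27,0,-0.21],[0,0,0],1],[[0.29,0,-0.19],[0,0,0],1],[[0.3,0,-0.16],[0,0,0],1],[[0.32,0,-0.12],[0,0,0],1],[[0,0,0],[0,0,0],1]]'

```text
clock: 9.17
ee_pos: [0.4873, 0.0601, 0.2247]
orientation: [[-0.11, 0.994, 0.01], [0.994, 0.11, -0.008], [-0.009, 0.009, -1.0]]
wrist_force: [1.5, 1.3, -7.7]
width: 0.124
```

```bash
cat > look.py <<'E'
from h import *
import sys
d=eyes.snapshot("side");t=eyes.snapshot("top")
s=robot.observe();print(s["clock"],s["ee_pos"],s["wrist_force"],s["width"])
a=cv2.resize(d["img"][120:260,240:420],(400,311),interpolation=cv2.INTER_CUBIC)
b=cv2.resize(t["img"][130:260,240:420],(400,289),interpolation=cv2.INTER_CUBIC)
b=np.vstack([b,np.zeros((22,400,3),np.uint8)])
cv2.imwrite(sys.argv[1],np.hstack([a,b]))
E
python3 look.py pics/a6.png
```

```text
9.2667 [0.48757901 0.05787305 0.22384974] [ 1.83226017 -0.58954445 -2.9327417 ] 0.12718163117024725
```

View pics/a6.png

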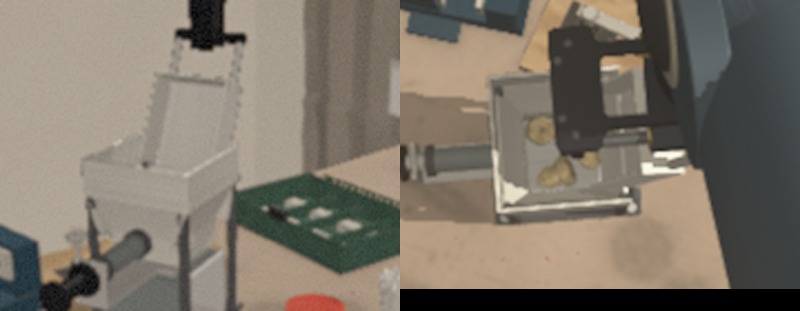

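Request:
jog_arm --commands '[[[-0.32,0,0.1],[0,0,0],1],[[-0.3,0,0.13],[0,0,0],1],[[-0.29,0,0.17],[0,0,0],1],[[-0.27,0,0.2],[0,0,0],1],[[-0.25,0,0.22],[0,0,0],1]]'

```text
clock: 9.68
ee_pos: [0.4929, 0.006, 0.19]
orientation: [[-0.11, 0.994, 0.008], [0.994, 0.11, 0.004], [0.003, 0.009, -1.0]]
wrist_force: [1.0, 5.7, -3.5]
width: 0.127
```

Request:
jog_arm --commands '[[[-0.12,0,0.3],[0,0,0],1],[[-0.16,0,0.32],[0,0,0],1],[[-0.13,0,0.3],[0,0,0],1],[[-0.11,0,0.3],[0,0,0],1],[[-0.06,0,0.3],[0,0,0],1]]'

```text
clock: 10.1
ee_pos: [0.4958, -0.0229, 0.1281]
orientation: [[-0.099, 0.995, 0.009], [0.995, 0.099, 0.006], [0.005, 0.009, -1.0]]
wrist_force: [-0.1, 0.8, 1.1]
width: 0.132
```

Request:
jog_arm --commands '[[[-0.02,0,0.25],[0,0,0],1],[[0,0,0.15],[0,0,0],1],[[0,0,0],[0,0,0],1]]'

```text
clock: 10.35
ee_pos: [0.4982, -0.0232, 0.1155]
orientation: [[-0.096, 0.995, 0.011], [0.995, 0.096, 0.012], [0.01, 0.012, -1.0]]
wrist_force: [-1.1, 1.4, -2.0]
width: 0.128
```

```bash
python3 look.py pics/a7.png
```

```text
10.45 [ 0.49818475 -0.02326281  0.11499004] [0.58817875 2.47622935 1.32170389] 0.12393342827731162
```

View pics/a7.png

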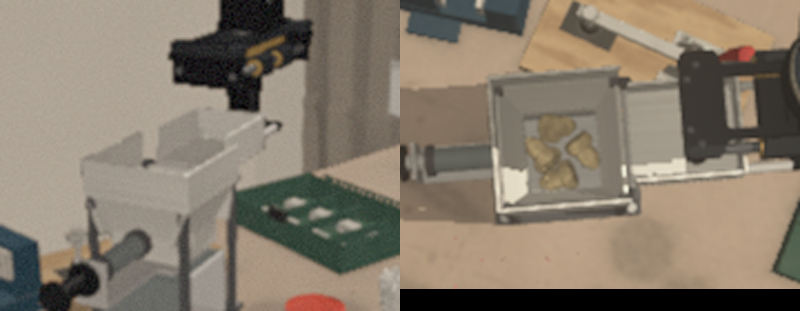

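All four nozzles lie in the hopper, at about (555,127), (541,152), (582,150) and (558,177) in the right half, and the tray is empty and nearly level. I'll release the bar.

Request:
jog_arm --commands '[[[0,0,0.06],[0.1,-0.1,0],1],[[0,0,0],[0,0,0],0.2],[[0,0,0],[0,0,0],0.2],[[0,0,0],[0,0,0],0.2],[[0,0,0],[0,0,0],0.2],[[0,0,0],[0,0,0],0.2],[[0,0,-0.5],[0,0,0],0.2],[[0,0,-1],[0,0,0],0.2],[[0,0,-1],[0,0,0],0.2],[[0,0,-1],[0,0,0],0.2],[[0,0,-1],[0,0,0],0.2]]'

```text
clock: 11.37
ee_pos: [0.4901, -0.0261, 0.2892]
orientation: [[-0.091, 0.995, -0.027], [0.996, 0.091, -0.007], [-0.004, -0.027, -1.0]]
wrist_force: [0.8, 0.5, -0.1]
width: 0.395
```

Request:
jog_arm --commands '[[[1,0,0],[-0.25,0,0],-0.3],[[1,0,0],[0,0,0],-0.3],[[1,0,0],[0,0,0],-0.3],[[1,0,0],[0,0,0],-0.3],[[1,0,0],[0,0,0],-0.3],[[1,0,0],[0,0,0],-0.3],[[1,0,0],[0,0,0],-0.3],[[1,0,0],[0,0,0],-0.3],[[0,0,0],[0,0,1],-0.3],[[0,0,0],[0,0,1],-0.3],[[0,0,0],[0,0,1],-0.3],[[0,0,0],[0,0,1],-0.3]]'

```text
clock: 12.37
ee_pos: [0.4666, 0.3054, 0.2956]
orientation: [[0.327, 0.945, 0.019], [0.945, -0.327, -0.002], [0.004, 0.019, -1.0]]
wrist_force: [0.0, -0.0, -0.8]
width: 0.65
```

Request:
jog_arm --commands '[[[0,0,0],[0,0,1],-0.3],[[0,0,0],[0,0,1],-0.3],[[0,0,0],[0,0,1],-0.3],[[0,0,0],[0,0,1],-0.3],[[0,0,0],[0,0,1],-0.3],[[0,0,0],[0,0,1],-0.3],[[0,0,0],[0,0,1],-0.3],[[0,0,0],[0,0,1],-0.3],[[0,0,0],[0,0,1],-0.3],[[0,0,0],[0,0,1],-0.3],[[0,0,0],[0,0,0],-0.3]]'

```text
clock: 13.28
ee_pos: [0.4649, 0.3028, 0.2887]
orientation: [[0.983, 0.181, 0.011], [0.181, -0.983, -0.011], [0.009, 0.013, -1.0]]
wrist_force: [0.2, 0.9, -0.2]
width: 0.651
```

Request:
jog_arm --commands '[[[-0.05,0.05,0.8],[0.1,-0.1,0.75],-0.3],[[-0.05,0.05,1],[0,0,0],-0.3],[[0,0,1],[0,0,0],-0.3],[[0,0,0.6],[0,0,0],-0.3],[[0,0,0],[0,0,0],-0.3]]'

```text
clock: 13.7
ee_pos: [0.4641, 0.2988, 0.1501]
orientation: [[0.993, 0.117, 0.005], [0.117, -0.993, 0.002], [0.006, -0.001, -1.0]]
wrist_force: [-0.3, 0.2, -0.3]
width: 0.649
```

```bash
cat > look2.py <<'E'
from h import *
import sys
d=eyes.snapshot("side");t=eyes.snapshot("top")
s=robot.observe();print(s["clock"],s["ee_pos"],s["orientation"].round(3).tolist(),s["wrist_force"],s["width"])
a=cv2.resize(d["img"][150:310,200:360],(400,400),interpolation=cv2.INTER_CUBIC)
b=cv2.resize(t["img"][120:280,180:340],(400,400),interpolation=cv2.INTER_CUBIC)
cv2.imwrite(sys.argv[1],np.hstack([a,b]))
E
python3 look2.py pics/b1.png
```

```text
13.8 [0.46670375 0.30058141 0.15440039] [[0.993, 0.116, 0.011], [0.116, -0.993, 0.007], [0.012, -0.005, -1.0]] [-0.23555207  0.44768274 -0.0299817 ] 0.6491817586436378
```

View pics/b1.png

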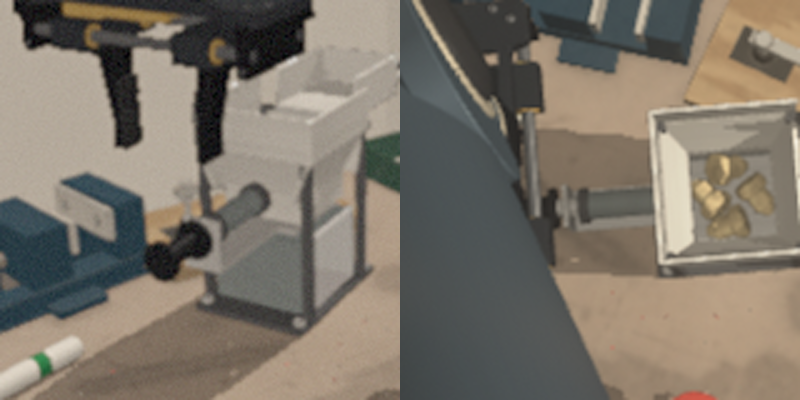

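Request:
jog_arm --commands '[[[-0.13,0,0.5],[0.05,-0.1,0.1],-0.3],[[0,0,0.6],[0,0,0],-0.3],[[0,0,0.5],[0,0,0],-0.3],[[0,0,0.3],[0,0,0],-0.3],[[0,0,0.15],[0,0,0],-0.3],[[0,0,0],[0,0,0],-0.3]]'

```text
clock: 14.3
ee_pos: [0.4731, 0.3091, 0.0843]
orientation: [[0.993, 0.112, 0.023], [0.112, -0.993, 0.029], [0.026, -0.026, -0.999]]
wrist_force: [0.2, 0.7, -0.1]
width: 0.648
```

```bash
python3 look2.py pics/b2.png
```

```text
14.4 [0.47378289 0.30950958 0.08544555] [[0.993, 0.112, 0.024], [0.111, -0.993, 0.03], [0.028, -0.028, -0.999]] [0.02870806 0.54725137 0.56018511] 0.6488936391139654
```

View pics/b2.png

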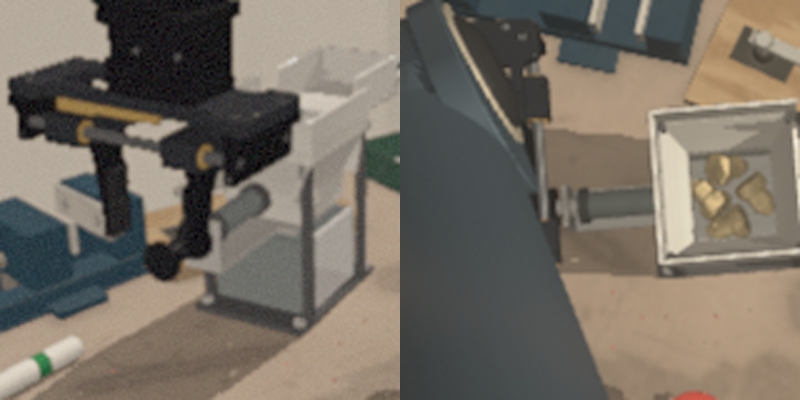

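Request:
jog_arm --commands '[[[-0.3,0.2,0.1],[-0.3,-0.25,0.05],-0.3],[[0,0,0],[0,0,0],-0.3]]'

```text
clock: 14.57
ee_pos: [0.4646, 0.3014, 0.084]
orientation: [[0.994, 0.106, 0.006], [0.106, -0.994, 0.001], [0.006, 0.0, -1.0]]
wrist_force: [0.1, 0.2, 0.3]
width: 0.648
```

Request:
jog_arm --commands '[[[-0.15,0.08,0.3],[-0.03,-0.1,0],-0.3],[[-0.05,0.05,0.3],[-0.05,-0.05,0],-0.3],[[0,0,0.05],[0,0,0],-0.3]]'

```text
clock: 14.82
ee_pos: [0.4597, 0.2973, 0.0598]
orientation: [[0.994, 0.107, -0.001], [0.107, -0.994, -0.003], [-0.001, 0.003, -1.0]]
wrist_force: [-0.4, -0.1, -0.0]
width: 0.646
```

Request:
jog_arm --commands '[[[0.04,-0.07,0],[0,0,0],-0.3],[[0,0,0],[0,0,0],-0.3]]'

```text
clock: 14.98
ee_pos: [0.4607, 0.2999, 0.0585]
orientation: [[0.994, 0.107, -0.003], [0.107, -0.994, -0.004], [-0.003, 0.004, -1.0]]
wrist_force: [0.2, 1.2, 0.3]
width: 0.65
```

```bash
python3 look2.py pics/b3.png
```

```text
15.0833 [0.46068245 0.2993759  0.05875647] [[0.994, 0.107, -0.003], [0.107, -0.994, -0.004], [-0.003, 0.004, -1.0]] [-2.66053021e-04  3.02271287e-01 -3.06268301e-01] 0.6512688139169788
```

View pics/b3.png

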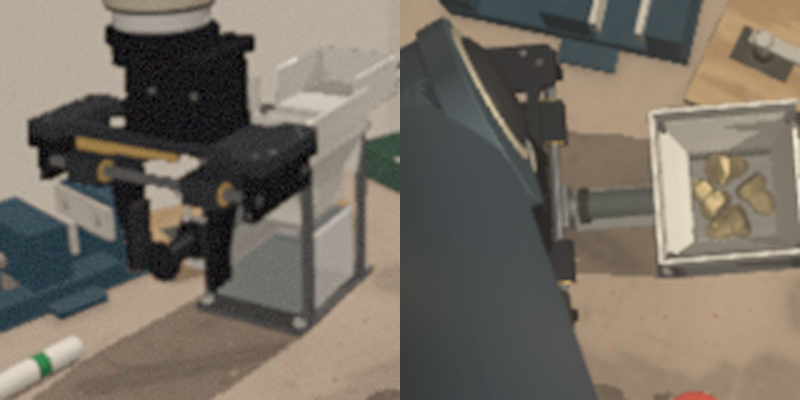

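Request:
jog_arm --commands '[[[0,0,0],[0,0,0],1],[[0,0,0],[0,0,0],1],[[0,0,0],[0,0,0],1],[[0,0,0],[0,0,0],1],[[0,0,0],[0,0,0],1],[[0,0,0],[0,0,0],1],[[0,0,0],[0,0,0],1],[[0,0,0],[0,0,0],1]]' --newtons 45

```text
clock: 15.75
ee_pos: [0.4582, 0.2994, 0.0595]
orientation: [[0.994, 0.107, -0.008], [0.107, -0.994, -0.005], [-0.008, 0.004, -1.0]]
wrist_force: [3.0, 0.0, -0.4]
width: 0.194
```

```bash
python3 look2.py pics/b4.png
```

```text
15.85 [0.45824515 0.29941443 0.05942257] [[0.994, 0.107, -0.008], [0.107, -0.994, -0.005], [-0.008, 0.004, -1.0]] [-1.29882733 -1.33086259  2.79142126] 0.19037468452207
```

View pics/b4.png

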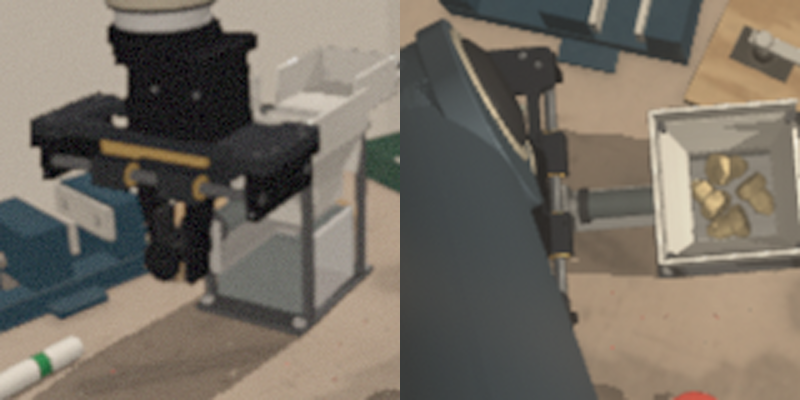

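Request:
jog_arm --commands '[[[0,-0.3,0],[0,0,0],1],[[0,-0.3,0],[0,0,0],1],[[0,-0.3,0],[0,0,0],1],[[0,-0.2,0],[0,0,0],1],[[0,-0.1,0],[0,0,0],1]]' --newtons 55

```text
clock: 16.27
ee_pos: [0.4547, 0.33, 0.0594]
orientation: [[0.995, 0.098, -0.014], [0.098, -0.995, -0.031], [-0.017, 0.03, -0.999]]
wrist_force: [-0.8, -8.2, 6.3]
width: 0.19
```

```bash
python3 look2.py pics/b5.png
```

```text
16.3667 [0.45465726 0.3299742  0.05936669] [[0.995, 0.098, -0.014], [0.098, -0.995, -0.031], [-0.017, 0.029, -0.999]] [-2.31734518 -7.32613105  6.02792224] 0.19147259129541763
```

View pics/b5.png

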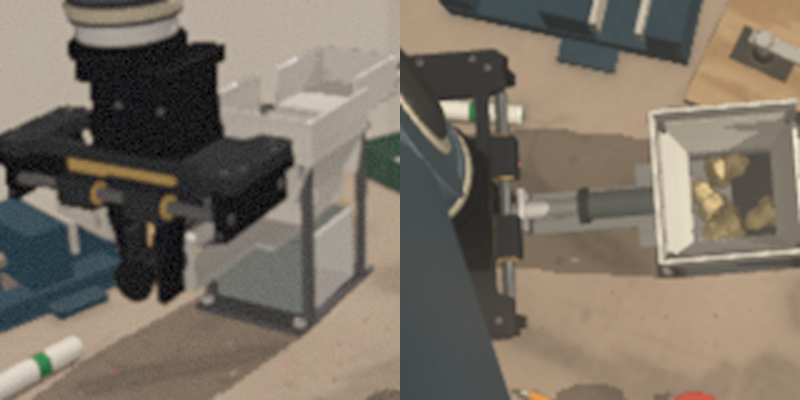

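Request:
jog_arm --commands '[[[0,-0.25,0.05],[0.2,0,0],1],[[0,-0.25,0.05],[0.15,0,0],1],[[0,-0.1,0],[0,0,0],1]]'

```text
clock: 16.62
ee_pos: [0.4529, 0.344, 0.0596]
orientation: [[0.995, 0.095, -0.023], [0.094, -0.996, -0.009], [-0.024, 0.007, -1.0]]
wrist_force: [1.3, -7.0, -6.3]
width: 0.193
```

```bash
python3 look2.py pics/b6.png
python3 - <<'E'
from h import *
eyes.snapshot("top")
print(eyes.place_of("green_band","top"),eyes.place_of("barrel_mouth","top"),eyes.place_of("rod_grip","top"))
E
```

```text
16.7167 [0.45295829 0.34376474 0.05936909] [[0.995, 0.094, -0.023], [0.094, -0.995, -0.01], [-0.024, 0.007, -1.0]] [-1.73297814 -8.71226883  7.44323412] 0.18916677391794184
[{'location': [259.6, 200.9], 'p': 0.9}] [{'location': [250.5, 202.1], 'p': 0.57}] [{'location': [203.2, 204.7], 'p': 0.91}, {'location': [343.8, 191.8], 'p': 0.6}]
```

View pics/b6.png

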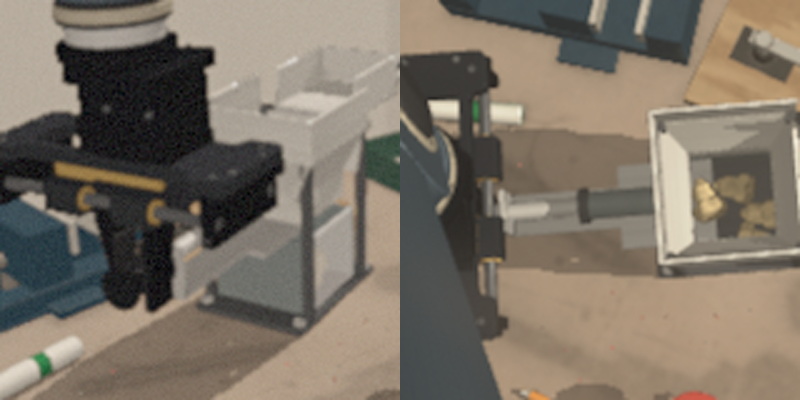

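Request:
jog_arm --commands '[[[0,-0.25,0.03],[0.1,0.1,0],1],[[0,-0.2,0.03],[0.05,0.1,0],1]]'

```text
clock: 17.08
ee_pos: [0.4527, 0.3525, 0.0592]
orientation: [[0.996, 0.09, -0.007], [0.09, -0.996, -0.005], [-0.008, 0.004, -1.0]]
wrist_force: [-3.0, -10.1, 15.9]
width: 0.187
```

```bash
cat > trav.py <<'E'
from h import *
import sys
t=eyes.snapshot("top");s=robot.observe()
g=s["ee_pos"]-.039*s["orientation"][:,2]
g0=np.array([0.45824515,0.29941443,0.05942257])-.039*np.array([-.008,-.005,-1])
print(s["clock"],s["ee_pos"],s["wrist_force"],s["width"],"travel mm",1e3*(g-g0)@np.array([-.104,.9946,0]))
for n in("green_band","barrel_mouth","rod_grip"):print(n,eyes.place_of(n,"top"))
cv2.imwrite(sys.argv[1],cv2.resize(t["img"][175:235,205:340],(800,356),interpolation=cv2.INTER_CUBIC))
E
python3 trav.py pics/c1.png
```

```text
17.1333 [0.45260702 0.35337135 0.0592503 ] [ -1.95457002 -10.32576802  14.22803059] 0.18788787499643117 travel mm 54.22582325810512
green_band []
barrel_mouth [{'location': [249.2, 201.2], 'p': 0.78}, {'location': [201.0, 206.9], 'p': 0.2}]
rod_grip [{'location': [200.3, 205.7], 'p': 0.72}]
```

View pics/c1.png

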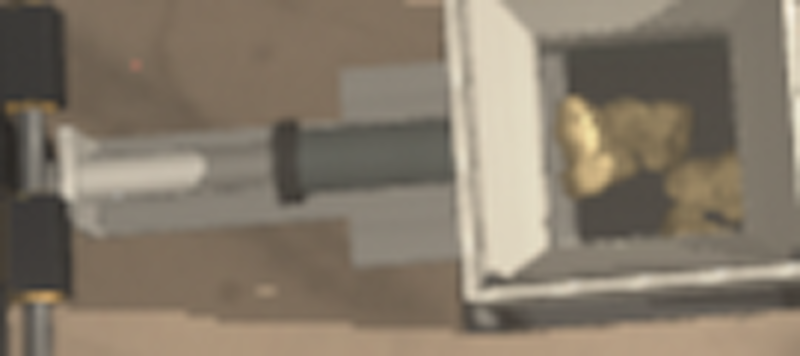

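Request:
jog_arm --commands '[[[0,-0.2,-0.02],[0,0,0],1]]'

```text
clock: 17.37
ee_pos: [0.4523, 0.3545, 0.0596]
orientation: [[0.996, 0.089, -0.009], [0.088, -0.996, -0.013], [-0.01, 0.012, -1.0]]
wrist_force: [1.6, -10.2, -8.6]
width: 0.189
```

```bash
python3 trav.py pics/c2.png
```

```text
17.4167 [0.45216516 0.35595797 0.05940382] [-0.08688797 -9.28330801  3.7667118 ] 0.19018393820470209 travel mm 57.160056843930285
green_band [{'location': [252.8, 199.5], 'p': 0.66}, {'location': [312.3, 212.5], 'p': 0.25}, {'location': [348.7, 190.6], 'p': 0.24}]
barrel_mouth [{'location': [249.3, 200.7], 'p': 0.83}]
rod_grip []
```

View pics/c2.png

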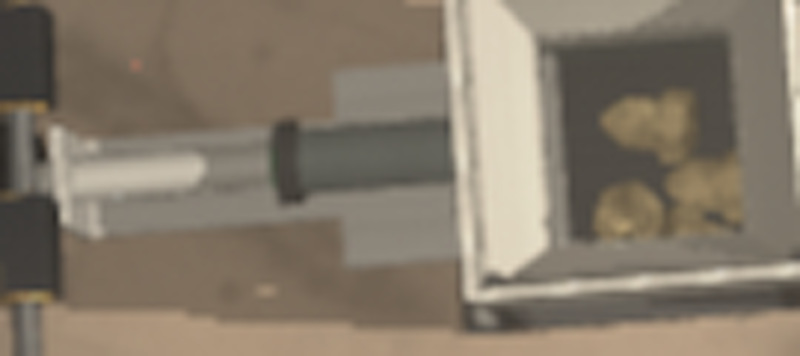

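Request:
jog_arm --commands '[[[0,-0.2,-0.01],[0.1,0.05,0],1]]'

```text
clock: 17.65
ee_pos: [0.4521, 0.3578, 0.0593]
orientation: [[0.996, 0.088, -0.007], [0.088, -0.996, -0.01], [-0.008, 0.01, -1.0]]
wrist_force: [-0.1, -10.8, 7.7]
width: 0.19
```

```bash
python3 trav.py pics/c3.png;python3 look2.py pics/c3b.png; python3 trav.py pics/c3c.png
```

```text
17.7 [0.45202081 0.35868523 0.05937822] [ 1.29704652 -9.52709253  6.18457379] 0.19428144826902327 travel mm 59.77295490362938
green_band [{'location': [252.2, 204.2], 'p': 0.63}]
barrel_mouth [{'location': [248.8, 201.0], 'p': 0.95}]
rod_grip [{'location': [197.0, 206.7], 'p': 0.72}]
17.95 [0.4520281  0.35854899 0.05938612] [[0.996, 0.088, -0.007], [0.088, -0.996, -0.009], [-0.007, 0.009, -1.0]] [-0.25164015 -9.08139145  5.72105533] 0.18710712399172605
18.0 [0.45204312 0.35853017 0.0593639 ] [-0.35726346 -9.53441059  6.10035377] 0.18940672900251423 travel mm 59.61487593324805
green_band [{'location': [250.8, 201.1], 'p': 0.66}]
barrel_mouth [{'location': [249.3, 203.4], 'p': 0.58}]
rod_grip [{'location': [197.5, 205.8], 'p': 0.74}]
```

View pics/c3c.png

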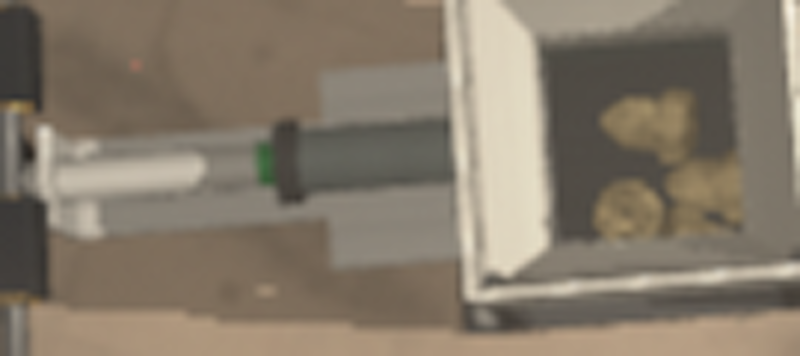

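View pics/c3b.png

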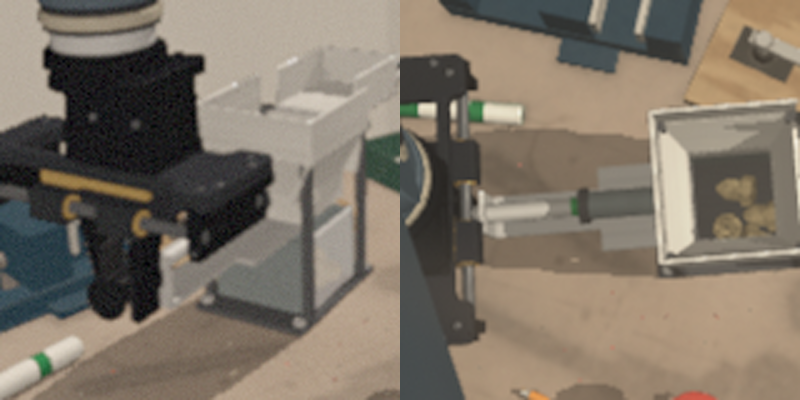

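```bash
python3 trav.py pics/c4.png
python3 - <<'E'
from h import *
t=eyes.snapshot("top")["img"];d=eyes.snapshot("side")["img"]
print([ (x["rect"],x["p"]) for x in eyes.look_for("nozzle_1","top")],[ (x["rect"],x["p"]) for x in eyes.look_for("nozzle_1","side")])
a=cv2.convertScaleAbs(cv2.resize(t[170:230,275:345],(420,360),interpolation=cv2.INTER_CUBIC),alpha=1.6)
b=cv2.resize(d[205:285,275:360],(380,360),interpolation=cv2.INTER_CUBIC)
cv2.imwrite("pics/c5.png",np.hstack([a,b]))
E
```

```text
18.2 [0.45205539 0.3585364  0.05938084] [ 0.28636213 -9.28689973  5.33129895] 0.19225573429594028 travel mm 59.61890529192235
green_band [{'location': [249.0, 200.2], 'p': 0.6}]
barrel_mouth [{'location': [344.0, 190.3], 'p': 0.73}, {'location': [251.1, 201.5], 'p': 0.68}]
rod_grip [{'location': [194.7, 205.6], 'p': 0.87}]
[([325.8, 206.3, 13.5, 12.8], 0.65), ([311.2, 209.9, 10.2, 9.7], 0.56), ([240.3, 202.2, 80.4, 31.5], 0.3)] [([276.8, 259.9, 84.3, 40.5], 0.48), ([301.9, 226.8, 127.1, 118.6], 0.36)]
```

View pics/c5.png

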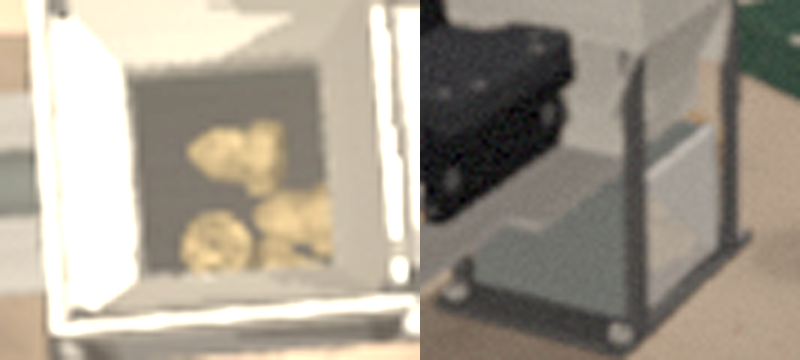

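Run:
```python
from h import *
I=[eyes.snapshot("top")["img"].astype(float) for _ in range(10)]
d=[eyes.snapshot("side")["img"].astype(float) for _ in range(10)]
m=np.clip(np.mean(I,0)[180:222,290:338]*1.9,0,255).astype(np.uint8)
b=np.clip(np.mean(d,0)[215:285,310:350]*1,0,255).astype(np.uint8)
m=cv2.resize(m,(576,504),interpolation=cv2.INTER_CUBIC);b=cv2.resize(b,(220,385),interpolation=cv2.INTER_CUBIC)
b=np.vstack([b,np.zeros((504-385,220,3),np.uint8)])
cv2.imwrite("pics/c6.png",np.hstack([m,b]))
for q in np.array([[-.03,-.03,.006],[.03,.03,.006]]):pass
s=robot.observe();print(s["clock"],s["ee_pos"],s["wrist_force"])
```

```text
19.55 [0.45203614 0.35852876 0.05936647] [-0.20756621 -9.29694514  4.24633192]
```

View pics/c6.png

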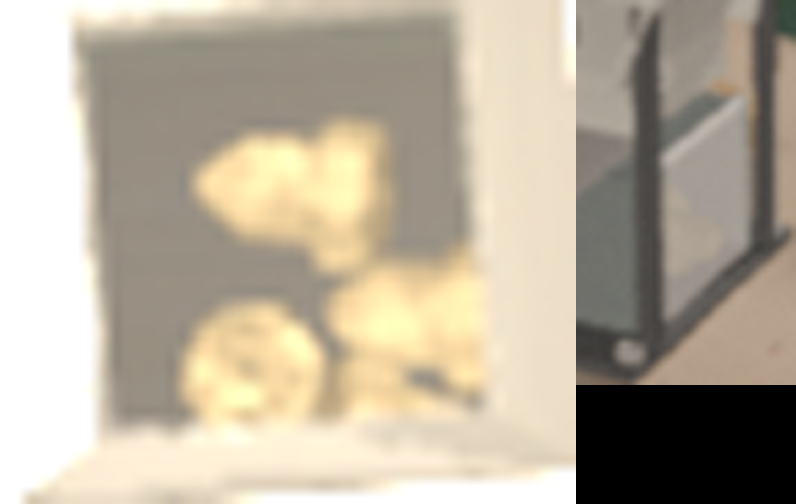

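The four nozzles lie in the bin: upper at (295,190), lower left at (255,365), right at (410,310), and one partly under it at (385,385). The rod is steady, with about half the green band showing and no red.

Run:
```python
from plant import robot, eyes, job
print(job.close_job()); s=robot.observe();print(s["clock"],s["ee_pos"],s["width"])
```

```text
the job is handed in; nothing more can be done
None
the job is handed in; nothing more can be done
```

I tipped the tray so all four nozzles slid into the hopper, and lowered it again. I then pulled the gate rod out to the green band so the nozzles dropped, and handed the job in at about 19.6 s while still holding the rod.

**Last checks**
- **Rod:** measured travel was steady at 59.6 mm. About 5.4 mm of the 12 mm green band showed at the barrel's mouth, and no red.
- **Hold:** the spring pulled back with about 9.3 N, at a 55 N grip setting.
- **Nozzles:** the averaged top view showed all four in the catch bin under the open throat, one partly hidden beneath another. The side view was too blocked to count them separately.
- **Tray:** it looked empty and level in the later side views.

**What disagreed**
- The fingertips appeared about 20 mm higher in the side camera than the reported TCP. My first grip only pinched the top of the bar and slipped off; the bar looked level and the nozzles still in place. I allowed for the offset on the next grasps and they held.
- The gripper's opening read about 1 mm smaller than the known diameters of the bar and the grip.
- The nozzle detector found only two of the four with fair confidence, so the count is from viewing the picture.

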